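# Refit a thermoreactor hood: hold its hinge knuckles in line for the pin

### The job

Refit the washed hood on the bare bay of the thermoreactor: first lift the loose metal dust cover off that bay by its knob and set it down on the bench, knob up. Then take the hood from the draining rack by its grip tab and, with the hood standing upright (fully open) and its open side towards the reactor's front panel, lower its two knuckles between the three fixed knuckles of the bare bay until they sit in the hinge and the pin holes line up; finish while holding it there, so that a colleague can push the pin through. Do not drop anything, and leave the tube rack, the bottle and the pin tray where they are.

Things in the scene. Friction and masses are not known exactly. Their poses are not given: they have to be found in the camera images.
- reactor: thermoreactor, grey, 264 mm deep (x) by 280 wide (y), fixed; origin on the bench under its centre, x from the sloping front panel to the rear, y to its left, z up. Flat deck 100 mm above the bench over the rear two thirds, with two bays centred at y = +68 and -68. The left bay's clear hood is fitted and shut (top 50 mm above the deck, fixed); the right bay is bare, hidden at first by the dust cover
- hinge_mid (a point): middle of the bare bay's fixed hinge half, on its pin-hole axis (y), 109 mm above the bench, at reactor x = 114, y = -68 mm; axes as the reactor's. Three steel knuckles, 14 mm diameter, 8 mm holes (for a 5 mm pin), standing 16 mm above the deck: middle one at y -9 to 9 mm, outer ones 34 to 50 mm either side. In the two 25 mm gaps between them the hood's knuckles belong
- hinge_left (a point): point on the fixed pin-hole axis 32.5 mm to the left (+y) of hinge_mid: where the outer end of the hood's left knuckle belongs; axes as the reactor's. Each gap ends below in a cradle (plate 7 mm below the axis, ramps before and behind) that stops a 14 mm knuckle with its hole in line, with 1.4 mm play fore and aft, 1.5 mm sideways
- hinge_right (a point): the same, 32.5 mm to the right (-y) of hinge_mid: where the outer end of the hood's right knuckle belongs
- cover: loose dust cover, aluminium, an upside-down tray 151 mm (x) by 116 mm (y), 22 mm high, 0.2 to 0.4 kg, lying loose on the deck over the bare bay and its hinge; origin at the centre of its underside, z up
- cover_knob (a point): centre of the black round knob head on the cover: 26 mm in diameter, 20 mm tall, on a 14 mm stem 14 mm long; this point lies 24 mm above the cover's top and 46 mm above its underside; z up
- hood: loose hood of clear plastic with grey trim, a box 49 mm deep, 116 wide, 127 tall as it stands upright in the rack, 0.19 to 0.27 kg. Origin on its pin-hole axis, midway between its two knuckles; z up to the grip tab, y along the pin-hole axis, x from the open side (8 mm before the axis) to the closed back (41 mm behind). Fitted fully open, its axes lie along the reactor's
- hood_grip (a point): where to take the hood: on its flat grip tab, 12 mm thick (along hood x), 50 mm wide (along y), standing 36 mm above the hood's upper wall; this point lies 24 mm above that wall, 12 mm below the tab's top edge, at hood x = 22, y = 0, z = 149 mm; axes as the hood's
- hood_left (a point): outer end of the hood's left (+y) knuckle on the pin-hole axis, 32.5 mm from the hood's origin; axes as the hood's. The two knuckles are 14 mm in diameter, 22 mm wide, centred 21.5 mm either side of the origin, with 8 mm holes; they are the hood's lowest points, 7 mm below the axis
- hood_right (a point): outer end of the hood's right (-y) knuckle on the pin-hole axis, 32.5 mm from the hood's origin; axes as the hood's
- rack: draining rack, steel wire on a white tray, 150 mm (x) by 170 mm (y), hoops up to 88 mm high, fixed; origin on the bench under its centre. The hood stands upright in its front slot on two bars, with some 2.5 mm play, its pin-hole axis at rack x = -42 mm, 45 mm above the bench; it lifts straight out
- tube_rack: bystander: red test-tube rack, 104 by 224 mm, 100 mm high with tubes; origin at the centre of its underside
- bottle: bystander: small amber reagent bottle, 70 mm in diameter, 130 mm tall; origin at the centre of its underside
- pin_tray: bystander: flat steel tray 45 by 170 mm, 14 mm high, with the hinge pin lying in it for the colleague; origin at the centre of its underside
Things that resemble listed ones, but are neither listed nor needed, are in the scene too. What is shaped like the hood but blue or orange is not meant. Leave any purple look-alike of the cover alone.

How it is judged:
By the outcome, as a careful person would: the job done as asked, in the order asked, and still so for the second after the job is handed in, while the arm keeps its last pose, push and grip.
It also fails if it takes over 51 s, if anything falls off the work surface, if the arm or the gripper's body presses on something with over 40 N, if the wrist force passes 120 N, or if a joint passes its speed limit or range.

### The arm

A 7-joint arm with a two-finger parallel gripper is mounted at the origin on the work surface. World frame = base frame: x ahead of the robot, y to its left, z up, the work surface at z = 0. Lengths are in m, angles in rad, forces in N, time in s.
With the tool pointing down it reaches from about 0.4 to 0.85 m from the base axis. Payload 10.4 kg.
Tool frame: the origin (TCP) lies at the very end of the fingers, on their centre line; the grasp point (between the pads) lies 19 mm behind it; z points along the fingers, y is the line along which they close (so a half turn about z gives the same grasp; the last joint's range is limited). The gripper opens to 85 mm and grips with 20 to 120 N. Pads are 22 mm wide; open, the fingers measure 114 mm over their backs; the gripper's body (76 mm by 85 mm) begins 54 mm behind the grasp point. The pads swing forward as they close: fully open they stand 13 mm farther back than shut.
Start: joints at [1.102, 0.332, -0.065, 1.46, 0.022, 1.35, -0.088], TCP at [0.27, -0.564, 0.231] pointing down, gripper open.
Joint ranges: [-2.6, 2.6], [-0.5, 2.12], [-1.47, 1.34], [0.16, 2.42], [-1.27, 4.41], [0.06, 2.06], [-2.6, 2.6]. Speed limits (rad/s): [2.22, 2.22, 2.79, 2.79, 3.14, 3.14, 3.14].

### API

Orientations are given as a unit quaternion [x, y, z, w].
In Python, from workcell import * gives the robot as it stands.
- The arm moves only by the tool step_arm, never from a script. Its argument "commands" is one flat list of numbers, 7 for each row, row after row: the finger opening in mm, from 0 to 85.4, then the shift along the world's x, y, z as a fraction of full scale, then the turn, a rotation vector about the world's x, y, z as a fraction of full scale. A call has exactly 10 rows; each row is the pose to reach, as a shift and turn from the pose commanded when the call began, turning the shorter way round; what a row does not reach only later rows make up. Full scale, the value 1, is 0.6 m for a shift and pi rad for a turn. A row lasts 1/8 s, in which the tool goes at most 62.5 mm and 10.7 degrees, less where a joint would pass 70% of its speed; a pose out of reach is approached as far as the arm can. A call with a number of a shift or a turn outside -1 to 1 is refused whole. A call with a gripper value outside its range is refused whole. The fingers move at their own pace and stop on an object; "squeeze" is the grip in N (left out, the last holds). Time passes only in rows, so rows that repeat a pose let the fingers close, or fill a call up. It gives the time, the measured TCP pose, the force, the opening and the grip force at its end, in the units of the state.
- get_obs(): the state, without advancing time (a new reading comes with each control period).
- camera(name): name is "scene" or "top" or "wrist"; returns the picture (480x640x3 uint8, red, green, blue); there is no depth.
- camera_params(name): a dict with "mtx" (3x3 intrinsics, pixels), "extrinsics" (4x4, takes a point from world to camera coordinates); the wrist camera has in their place "tool_from_camera" (4x4, takes a point from camera to tool coordinates, whose origin is the TCP and whose axes are the flange's). Camera axes: x right, y down, z forward; pixel columns grow to the right and rows downward; lengths in m; the calibration is good to about 2 mm. A picture is of the moment at which its call begins: read the wrist's pose just before it. camera_params takes no time and is no camera call.
- hand_in(): hands the job in; it is judged then, once.
The state is a dict: "clock": time; "joint_pos": joint angles; "joint_velocities": joint speeds; "tau": joint torques, N m; "position": TCP position; "ee_rot": TCP orientation; "ft_force": force on the tool from outside, world axes, zero at the start; "torque": the same for the moment, N m; "grip_width": opening from 0.0 (shut) to 1.0 (fully open); "grasp_force": force on a finger pad.
Only numpy, scipy, OpenCV 4.12 (cv2) and the standard library are available. Lean on these libraries where they do the work, as an engineer would, in place of code of your own. Each camera call takes 0.05 s, during which the arm holds its last target. There are 200 camera calls.

## Working session

There is one attempt and no reset: what is moved stays moved. The work goes in short steps, Python scripts to look and compute and a tool call to move; the robot and the scene stay as the last step left them, time stands still between calls to the robot, and variables do not carry over. Pictures are saved under pics/ and viewed, at most 10 in all, crops included, and the job is handed in when it is done.

Besides the shell and the picture viewer there is one more tool, called after "Emit:" as name(argument=value, ...) on one line, values as JSON. step_arm: Moves the arm, as the interface text tells. Its arguments: {"type":"object","properties":{"commands":{"type":"array","items":{"type":"number"}},"squeeze":{"type":"number"}},"required":["commands"]}

```bash
mkdir -p pics; ls; python3 - <<'E'
from workcell import *
import cv2,numpy as np
o=get_obs();print(o)
for n in("scene","top"):
    cv2.imwrite(f"pics/{n}0.png",camera(n)[:,:,::-1])
    p=camera_params(n);print(n,p)
print(camera_params("wrist"))
E
```

```text
pics
{'clock': 0.0, 'joint_pos': array([ 1.10240155,  0.33287484, -0.06470327,  1.46094724,  0.02159037,
        1.34987156, -0.08845977]), 'joint_velocities': array([-0.00068688, -0.00025227, -0.00079084,  0.00124128,  0.00014464,
        0.00070034, -0.00040753]), 'tau': array([-4.20965098e-04, -6.25444436e+01,  4.85468970e-02, -3.91595578e+01,
        1.61043461e-02,  9.98059666e-03,  1.03386628e-05]), 'position': array([ 0.26932552, -0.56358423,  0.23051125]), 'ee_rot': array([ 9.75253929e-01,  2.21086589e-01, -1.81555414e-04, -6.79105560e-04]), 'ft_force': array([4.10633637e-04, 9.37825762e-01, 5.33655560e-01]), 'torque': array([-0.03117727,  0.03540376,  0.02788504]), 'grasp_force': 0.0, 'grip_width': 0.9977610514199323}
scene {'mtx': array([[554.71663655,   0.        , 319.41801194],
       [  0.        , 554.71663655, 239.65318131],
       [  0.        ,   0.        ,   1.        ]]), 'extrinsics': array([[ 0.82150096,  0.5701696 , -0.00654162, -0.39587477],
       [ 0.48561186, -0.70559095, -0.51606447, -0.21555156],
       [-0.29885998,  0.42077077, -0.85652476,  1.99503869
[... 317 characters left out ...]
0.9935043 ,  0.0063047 , -0.11361976,  0.53452575],
       [ 0.11356715, -0.00815534, -0.99349685,  1.88923427],
       [ 0.        ,  0.        ,  0.        ,  1.        ]])}
{'mtx': array([[350.94239411,   0.        , 314.1954379 ],
       [  0.        , 350.94239411, 245.98415673],
       [  0.        ,   0.        ,   1.        ]]), 'tool_from_camera': array([[ 6.07484215e-05, -9.54232787e-01, -2.99064849e-01,
         7.62707179e-02],
       [ 9.99999920e-01,  1.76508433e-04, -3.60061431e-04,
         1.93964248e-04],
       [ 3.96369891e-04, -2.99064803e-01,  9.54232721e-01,
        -1.42855156e-01],
       [ 0.00000000e+00,  0.00000000e+00,  0.00000000e+00,
         1.00000000e+00]])}
```

View pics/scene0.png

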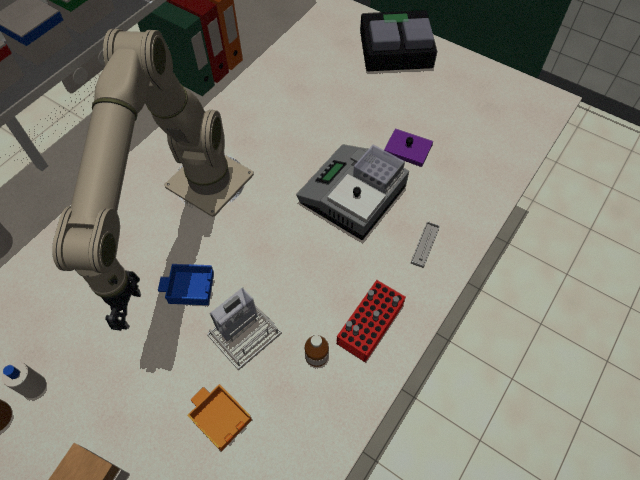

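View pics/top0.png

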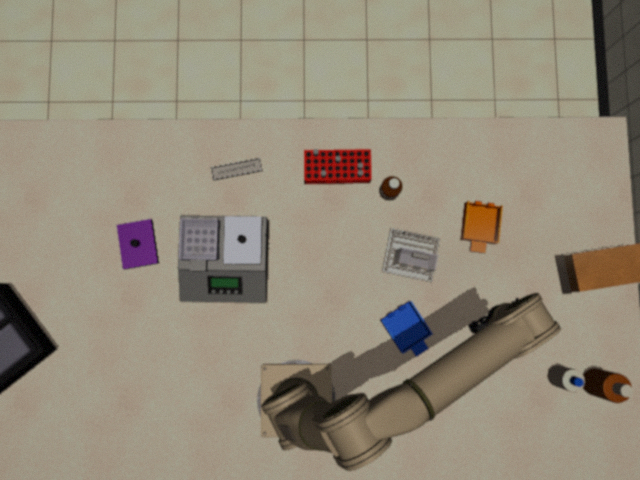

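The scene view shows the reactor (353,190) with the white cover and knob (357,191), the rack with the clear hood (240,320), and blue and orange decoys. The top view shows the knob at (242,240), the rack at (411,255) and a free bench spot near (320,240). I'll enlarge these next.

```bash
cat >h.py <<'E'
from workcell import *
import cv2,numpy as np
from scipy.spatial.transform import Rotation as R
def cam(n,o=None):
    p=camera_params(n)
    if n=="wrist":
        T=np.eye(4);T[:3,:3]=R.from_quat(o["ee_rot"]).as_matrix();T[:3,3]=o["position"]
        return p["mtx"],np.linalg.inv(T@p["tool_from_camera"])
    return p["mtx"],p["extrinsics"]
def ray(c,uv):
    K,E=c;d=E[:3,:3].T@np.linalg.solve(K,[uv[0],uv[1],1.]);return -E[:3,:3].T@E[:3,3],d/np.linalg.norm(d)
def onz(c,uv,z):
    p,d=ray(c,uv);return p+d*(z-p[2])/d[2]
def proj(c,P):
    K,E=c;q=K@(E[:3,:3]@np.asarray(P,float)+E[:3,3]);return q[:2]/q[2]
def tri(obs):
    A=np.zeros((3,3));b=np.zeros(3)
    for c,uv in obs:
        p,d=ray(c,uv);M=np.eye(3)-np.outer(d,d);A+=M;b+=M@p
    X=np.linalg.solve(A,b);return X,[np.round(proj(c,X)-uv,1) for c,uv in obs]
E
python3 - <<'E'
from h import *
s=cv2.imread("pics/scene0.png");t=cv2.imread("pics/top0.png")
def crop(im,x,y,w,h,k=4): return cv2.resize(im[y:y+h,x:x+w],(w*k,h*k),interpolation=cv2.INTER_CUBIC)
m=np.vstack([np.hstack([crop(t,172,205,100,75),crop(t,372,220,100,75)]),np.hstack([crop(s,310,140,100,75),crop(s,195,285,100,75)])])
cv2.imwrite("pics/z1.png",m)
T=cam("top");S=cam("scene")
print("knob",tri([(T,(242,238.5)),(S,(357,190))]))
for uv in [(180,215),(268,216),(268,302),(180,302)]: print(onz(T,uv,.06 if uv[1]>300 else .1))
for uv in [(320,240),(411,255),(390,188),(236,168),(337,167)]: print(uv,onz(T,uv,0.02))
E
```

```text
knob (array([0.51500572, 0.16381816, 0.15137846]), [array([-0.2, -0.2]), array([-0.3,  0.1])])
[0.59712592 0.36872722 0.1       ]
[0.59216234 0.08629985 0.1       ]
[0.31753762 0.08867824 0.06      ]
[0.31957685 0.37234652 0.06      ]
(320, 240) [ 0.52210413 -0.08152853  0.02      ]
(411, 255) [ 0.46986027 -0.38457882  0.02      ]
(390, 188) [ 0.69726489 -0.31945689  0.02      ]
(236, 168) [0.76903779 0.20084618 0.02      ]
(337, 167) [ 0.77063218 -0.14118438  0.02      ]
```

View pics/z1.png

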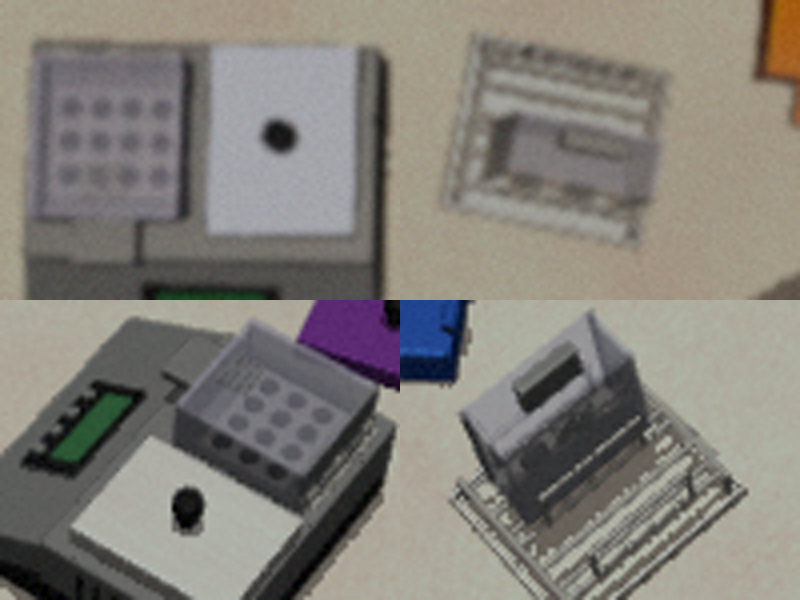

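The enlarged crops show the cover square on the reactor. The hood stands upright in the rack's front slot, turned about -8°, with its tab on the far side, so its open side faces the robot. The knob height of 0.151 m is close to the expected 0.146 m. I'll move to a point above the knob and look with the wrist camera.

Emit:
step_arm(commands=[85,0.1,0.25,0.17,0,0,0.1,85,0.3,0.8,0.17,0,0,0.358,85,0.3,0.8,0.17,0,0,0.358,85,0.3,0.8,0.17,0,0,0.358,85,0.3,0.8,0.17,0,0,0.358,85,0.3,0.8,0.17,0,0,0.358,85,0.3,0.8,0.17,0,0,0.358,85,0.3,0.8,0.17,0,0,0.358,85,0.3,0.8,0.17,0,0,0.358,85,0.3,0.8,0.17,0,0,0.358])

```text
clock: 1.35
position: [0.45, -0.0817, 0.3335]
ee_rot: [0.706, 0.709, 0.0, 0.0]
ft_force: [0.5, -1.4, -0.3]
grip_width: 0.995
grasp_force: 0.0
```

Emit:
step_arm(commands=[85,0.11,0.413,-0.087,0,0,0,85,0.11,0.413,-0.087,0,0,0,85,0.11,0.413,-0.087,0,0,0,85,0.11,0.413,-0.087,0,0,0,85,0.11,0.413,-0.087,0,0,0,85,0.11,0.413,-0.087,0,0,0,85,0.11,0.413,-0.087,0,0,0,85,0.11,0.413,-0.087,0,0,0,85,0.11,0.413,-0.087,0,0,0,85,0.11,0.413,-0.087,0,0,0])

```text
clock: 2.6
position: [0.5156, 0.1635, 0.2813]
ee_rot: [0.707, 0.707, 0.0, 0.0]
ft_force: [-0.9, 0.3, -0.1]
grip_width: 0.997
grasp_force: 0.0
```

```bash
python3 - <<'E'
from h import *
o=get_obs();im=camera("wrist")[:,:,::-1];cv2.imwrite("pics/w1.png",im)
c=cam("wrist",o);print(o["position"],proj(c,[.515,.164,.146]))
g=cv2.cvtColor(im,cv2.COLOR_BGR2HSV);m=(g[...,2]<60).astype(np.uint8)
n,l,st,ce=cv2.connectedComponentsWithStats(m)
for i in range(1,n):
    if st[i,4]>200: print(st[i],ce[i],onz(c,ce[i],.15))
E
```

```text
[0.5155582  0.16345719 0.28131558] [313.58104402 232.67190113]
[ 132   88   63  125 3479] [164.18827249 146.82897384] [0.402754   0.23204546 0.15      ]
[520  93  34 148 734] [548.57493188 166.78746594] [0.694754   0.21708852 0.15      ]
[508  98   9 145 715] [512.2993007  168.17762238] [0.66719272 0.21607222 0.15      ]
[298 215  31  34 846] [312.70567376 231.87352246] [0.51430142 0.16575685 0.15      ]
[ 175  245  171   44 1428] [223.33613445 271.45728291] [0.43936915 0.13151423 0.15      ]
[    0   255   640   225 57556] [312.51638404 421.87891792] [ 0.51370156 -0.02516124  0.15      ]
```

View pics/w1.png

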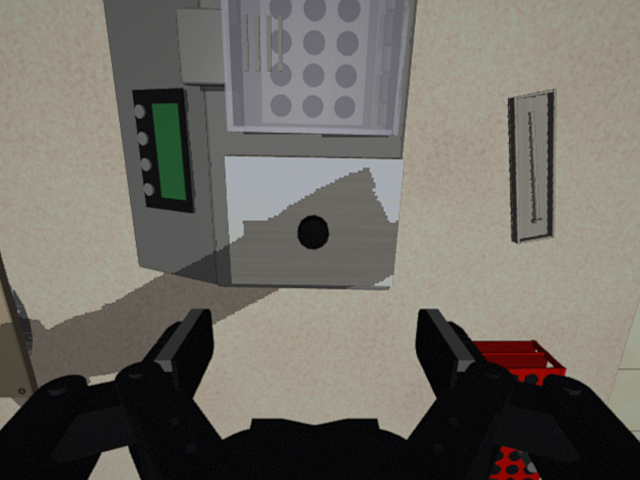

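The wrist view shows the knob at (313,232), centred under the tool to within 1 mm. I'll descend and grip.

Emit:
step_arm(commands=[85,-0.0015,0.001,-0.1,0,0,0,85,-0.0015,0.001,-0.18,0,0,0,85,-0.0015,0.001,-0.23,0,0,0,85,-0.0015,0.001,-0.253,0,0,0,85,-0.0015,0.001,-0.253,0,0,0,15,-0.0015,0.001,-0.253,0,0,0,15,-0.0015,0.001,-0.253,0,0,0,15,-0.0015,0.001,-0.253,0,0,0,15,-0.0015,0.001,-0.253,0,0,0,15,-0.0015,0.001,-0.253,0,0,0], squeeze=50)

```text
clock: 3.9
position: [0.5149, 0.1645, 0.13]
ee_rot: [0.707, 0.707, 0.0, 0.0]
ft_force: [-1.5, -0.7, 6.0]
grip_width: 0.287
grasp_force: 48.9
```

Emit:
step_arm(commands=[15,0,0,0.03,0,0,0,15,0,0,0.08,0,0,0,15,0,-0.03,0.1,0,0,0,15,0,-0.1,0.1,0,0,0,15,0,-0.18,0.1,0,0,0,15,0,-0.27,0.1,0,0,0,15,0,-0.35,0.1,0,0,0,15,0,-0.41,0.05,0,0,0,15,0,-0.44,0,0,0,0,15,0,-0.44,-0.05,0,0,0])

```text
clock: 5.15
position: [0.5146, -0.1017, 0.0992]
ee_rot: [0.708, 0.706, -0.0, 0.0]
ft_force: [0.4, 0.5, -2.7]
grip_width: 0.284
grasp_force: 49.6
```

Emit:
step_arm(commands=[15,0,0,-0.05,0,0,0,15,0,0,-0.08,0,0,0,15,0,0,-0.1,0,0,0,15,0,0,-0.11,0,0,0,15,0,0,-0.115,0,0,0,15,0,0,-0.116,0,0,0,15,0,0,-0.117,0,0,0,15,0,0,-0.117,0,0,0,15,0,0,-0.117,0,0,0,15,0,0,-0.117,0,0,0])

```text
clock: 6.4
position: [0.515, -0.0995, 0.03]
ee_rot: [0.707, 0.707, 0.0, 0.0]
ft_force: [-2.9, 0.2, 6.3]
grip_width: 0.283
grasp_force: 50.3
```

Emit:
step_arm(commands=[85,0,0,0,0,0,0,85,0,0,0,0,0,0,85,0,0,0,0,0,0,85,0,0,0.03,0,0,0,85,0,0,0.1,0,0,0,85,0.01,0,0.2,0,0,0,85,0.03,0.1,0.25,0,0,0,85,0.05,0.2,0.25,0,0,0,85,0.08,0.3,0.25,0,0,0,85,0.1,0.4,0.25,0,0,0])

```text
clock: 7.65
position: [0.5748, 0.1395, 0.1808]
ee_rot: [0.708, 0.707, 0.001, 0.001]
ft_force: [1.0, -0.8, 0.1]
grip_width: 0.995
grasp_force: 0.0
```

Emit:
step_arm(commands=[85,0,0.03,0,0,0,0,85,0,0.03,0,0,0,0,85,0,0.03,0,0,0,0,85,0,0.03,0,0,0,0,85,0,0.03,0,0,0,0,85,0,0.03,0,0,0,0,85,0,0.03,0,0,0,0,85,0,0.03,0,0,0,0,85,0,0.03,0,0,0,0,85,0,0.03,0,0,0,0])

```text
clock: 8.9
position: [0.5741, 0.156, 0.1791]
ee_rot: [0.707, 0.707, 0.0, -0.0]
ft_force: [0.7, 0.1, 0.1]
grip_width: 0.998
grasp_force: 0.0
```

```bash
python3 - <<'E'
from h import *
o=get_obs();im=camera("wrist")[:,:,::-1];cv2.imwrite("pics/w2.png",im)
t=camera("top")[:,:,::-1];cv2.imwrite("pics/t2.png",t)
s=camera("scene")[:,:,::-1];cv2.imwrite("pics/s2.png",s)
c=cam("wrist",o);print(o["position"],o["ee_rot"],proj(c,[.577,.16,.116]),proj(c,[.577,.21,.116]))
k=cv2.resize(im[40:340,180:480],(600,600),interpolation=cv2.INTER_CUBIC)
r=cv2.resize(s[180:280,280:330],(200,400));r=np.vstack([r,cv2.resize(t[215:265,300:350],(200,200))])
cv2.imwrite("pics/z2.png",np.hstack([k,r]))
E
```

```text
[0.57407022 0.15600199 0.17911722] [ 7.07168512e-01  7.07045044e-01  4.47267083e-05 -3.90716639e-06] [319.03866668 257.83930663] [319.384629   176.29156013]
```

View pics/z2.png

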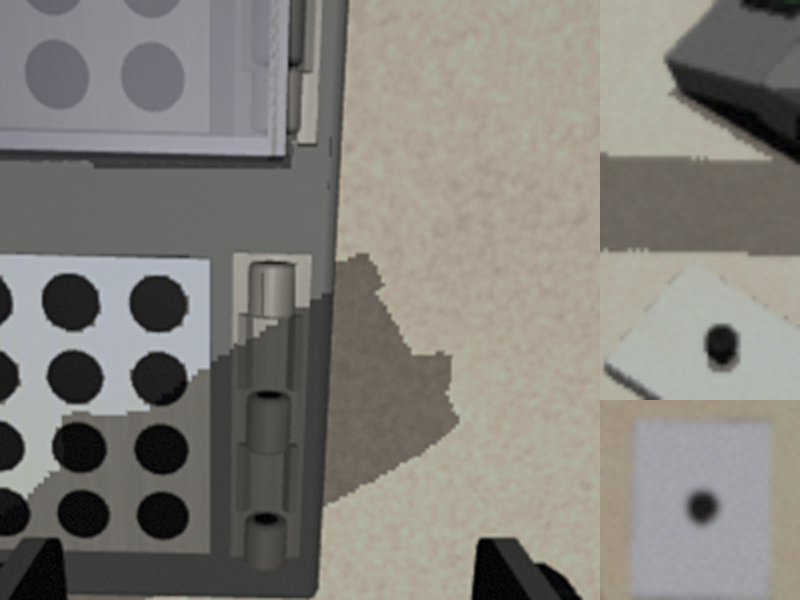

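```bash
python3 - <<'E'
from h import *
o=get_obs();c=cam("wrist",o)
for n,u,v,loc in [("L34",272,318,34),("M-9",268.5,452,-9),("R-50",265.5,570,-50),("L50",272,263,50),("M9",268.5,399,9),("R-34",265.5,524,-34)]:
    p=onz(c,(u/2+180,v/2+40),.116);q=onz(c,(u/2+180,v/2+40),.109);print(n,p.round(4),"mid y by this",(p[1]-loc/1000).round(4),"x@axis",q[0].round(4))
# edge profile: gradients along columns over knuckles, and across at knuckle rows
im=cv2.imread("pics/w2.png");g=cv2.GaussianBlur(cv2.cvtColor(im,cv2.COLOR_BGR2GRAY),(0,0),.7).astype(int)
for r in (180,255,312): print(r,list(g[r,294:336]))
print("col",list(g[165:330,314]))
# reactor right side edge & deck rear edge
for r in range(60,330,30): print(r,list(g[r,325:360]))
E
```

```text
L34 [0.5751 0.1967 0.116 ] mid y by this 0.1627 x@axis 0.5751
M-9 [0.5741 0.1545 0.116 ] mid y by this 0.1635 x@axis 0.5741
R-50 [0.5731 0.1129 0.116 ] mid y by this 0.1629 x@axis 0.573
L50 [0.5751 0.2126 0.116 ] mid y by this 0.1626 x@axis 0.5751
M9 [0.5741 0.1718 0.116 ] mid y by this 0.1628 x@axis 0.5741
R-34 [0.5731 0.1296 0.116 ] mid y by this 0.1636 x@axis 0.5731
180 [np.int64(105), np.int64(112), np.int64(130), np.int64(149), np.int64(155), np.int64(155), np.int64(155), np.int64(155), np.int64(151), np.int64(133), np.int64(100), np.int64(85), np.int64(93), np.int64(102), np.int64(108), np.int64(110), np.int64(103), np.int64(102), np.int64(124), np.int64(139), np.int64(148), np.int64(155), np.int64(154), np.int64(146), np.int64(138), np.int64(131), np.int64(125), np.int64(119), np.int64(114), np.int64(108), np.int64(101), np.int64(93), np.int64(91), np.int64(113), np.int64(147), np.int64(156), np.int64(155), np.int64(153), np.int64(153), np.int64(153), np.int64(146), np.int64(126)]
255 [np.int64(63), np.int64(68), np.int64(76), np.int64(80), np.int64(81), np.int64(81), np.int64
[... 7380 characters left out ...]
(103), np.int64(105), np.int64(106), np.int64(105), np.int64(104), np.int64(104), np.int64(106), np.int64(106), np.int64(106), np.int64(104), np.int64(103), np.int64(103), np.int64(103)]
300 [np.int64(81), np.int64(79), np.int64(78), np.int64(78), np.int64(75), np.int64(68), np.int64(63), np.int64(62), np.int64(61), np.int64(61), np.int64(62), np.int64(60), np.int64(57), np.int64(54), np.int64(58), np.int64(89), np.int64(136), np.int64(163), np.int64(169), np.int64(169), np.int64(169), np.int64(169), np.int64(169), np.int64(168), np.int64(167), np.int64(166), np.int64(166), np.int64(167), np.int64(168), np.int64(168), np.int64(168), np.int64(169), np.int64(171), np.int64(172), np.int64(173)]
```

The crop shows the three hinge knuckles, with the centre one at full-image pixel (314,251), and the cover on the bench, knob up. Six edges agree on hinge_mid = (0.574, 0.163) with yaw -1.4°. Next is the hood.

```bash
python3 - <<'E'
from h import *
T=cam("top");S=cam("scene")
print(tri([(T,(420.75,256.25)),(S,(232,303.75))]), onz(T,(420.75,256.25),.2))
f=lambda x,y:(372+(x-400)/4,220+y/4)
a=[onz(T,f(*p),.01) for p in [(475,38),(665,72),(640,242),(445,207)]]
print(np.round(a,3),np.mean(a,0))
for i,j in((0,1),(3,2)):
    d=a[i]-a[j];print(np.degrees(np.arctan2(-d[0],d[1])))
E
```

```text
(array([ 0.45326171, -0.38366373,  0.18901851]), [array([-0.3, -0.3]), array([-0.5,  0.1])]) [ 0.45144592 -0.38259987  0.2       ]
[[ 0.557 -0.32   0.01 ]
 [ 0.527 -0.48   0.01 ]
 [ 0.385 -0.454  0.01 ]
 [ 0.415 -0.292  0.01 ]] [ 0.47117977 -0.38655002  0.01      ]
-10.600552838758944
-10.575708219264966
```

Emit:
step_arm(commands=[85,-0.02,-0.05,0.08,0,0,0,85,-0.205,-0.898,0.2,0,0,-0.059,85,-0.205,-0.898,0.2,0,0,-0.059,85,-0.205,-0.898,0.2,0,0,-0.059,85,-0.205,-0.898,0.2,0,0,-0.059,85,-0.205,-0.898,0.2,0,0,-0.059,85,-0.205,-0.898,0.2,0,0,-0.059,85,-0.205,-0.898,0.2,0,0,-0.059,85,-0.205,-0.898,0.2,0,0,-0.059,85,-0.205,-0.898,0.2,0,0,-0.059])

```text
clock: 10.3
position: [0.4492, -0.3868, 0.2991]
ee_rot: [0.771, 0.637, -0.0, 0.0]
ft_force: [1.5, 0.9, 0.4]
grip_width: 0.994
grasp_force: 0.0
```

Emit:
step_arm(commands=[85,0,0,0,0,0,0,85,0,0,0,0,0,0,85,0,0,0,0,0,0,85,0,0,0,0,0,0,85,0,0,0,0,0,0,85,0,0,0,0,0,0,85,0,0,0,0,0,0,85,0,0,0,0,0,0,85,0,0,0,0,0,0,85,0,0,0,0,0,0])

```text
clock: 11.55
position: [0.4511, -0.3829, 0.2991]
ee_rot: [0.77, 0.639, 0.0, 0.0]
ft_force: [-0.7, -0.5, -0.0]
grip_width: 0.994
grasp_force: 0.0
```

```bash
python3 - <<'E'
from h import *
o=get_obs();im=camera("wrist")[:,:,::-1];cv2.imwrite("pics/w3.png",im)
c=cam("wrist",o);print(o["position"],o["ee_rot"],proj(c,[.4515,-.383,.206]))
cv2.imwrite("pics/z3.png",cv2.resize(im[100:400,160:480],None,fx=2,fy=2,interpolation=cv2.INTER_CUBIC))
E
```

```text
[ 0.45109945 -0.38289872  0.29914288] [7.69620480e-01 6.38501613e-01 7.01017494e-05 4.07813800e-05] [314.85196996 249.1348666 ]
```

View pics/z3.png

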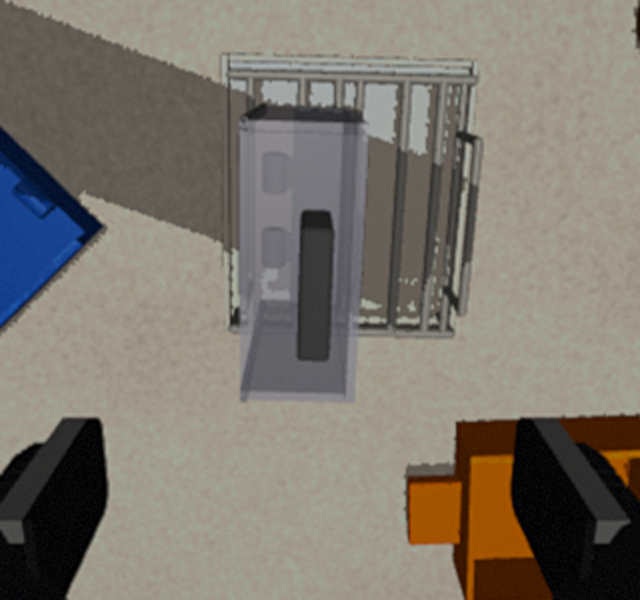

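```bash
python3 - <<'E'
from h import *
o=get_obs();c=cam("wrist",o)
f=lambda x,y:(160+x/2,100+y/2)
a=onz(c,f(316,226),.206);b=onz(c,f(313.5,360),.206);print("tab ends",a,b,np.linalg.norm(a-b),"mid",(a+b)/2,"yaw",np.degrees(np.arctan2(-(a-b)[0],(a-b)[1])))
l=onz(c,f(275,172),.052);r=onz(c,f(274.5,247),.052);print("knuckles",l,r,np.linalg.norm(l-r),"mid",(l+r)/2,"yaw",np.degrees(np.arctan2(-(l-r)[0],(l-r)[1])))
im=cv2.imread("pics/w3.png");g=cv2.cvtColor(im,cv2.COLOR_BGR2GRAY).astype(int)
for r in (215,230,245,260,275): print(r,*g[r,304:332])
print(*g[200:286,316])
E
```

```text
tab ends [ 0.45834788 -0.35782203  0.206     ] [ 0.448467   -0.40638333  0.206     ] 0.04955634771180023 mid [ 0.45340744 -0.38210268  0.206     ] yaw -11.501109133474303
knuckles [ 0.43715222 -0.35625345  0.052     ] [ 0.42841897 -0.39793272  0.052     ] 0.042584398995704965 mid [ 0.4327856  -0.37709309  0.052     ] yaw -11.834230790479776
215 129 126 116 118 118 105 53 44 50 54 53 52 52 53 53 52 52 52 52 52 50 44 58 96 114 103 94 93
230 113 113 113 116 110 80 44 50 57 57 57 58 58 59 58 56 58 58 58 59 56 49 75 116 107 92 91 94
245 124 114 112 112 103 63 49 52 57 57 57 59 57 59 57 58 58 59 60 56 49 67 99 109 97 90 91 93
260 98 96 96 99 87 41 49 55 56 56 57 56 57 56 58 58 58 57 57 52 49 70 99 95 94 97 98 101
275 102 101 102 98 72 45 50 58 57 55 56 56 59 58 56 57 56 57 56 48 66 97 101 100 101 99 93 99
119 119 120 121 102 61 31 28 33 32 31 35 32 36 46 52 56 58 60 59 59 59 60 58 57 58 58 56 58 58 58 57 59 59 59 56 57 56 56 57 57 60 55 59 56 57 57 56 57 57 59 56 57 56 58 57 60 58 56 58 57 58 56 55 56 56 54 56 59 56 57 58 58 57 57 59 57 56 56 52 72 94 100 99 101 101
```

The crop shows the tab top at (315,293) and the hood knuckles through the clear wall at (275,172) and (275,247). The measured 49.6 mm tab and 42.6 mm knuckle spacing match the given sizes, and hood yaw is about -11.6°. I'll descend and grip.

Emit:
step_arm(commands=[50,0.0038,0.0013,0,0,0,-0.0055,50,0.0038,0.0013,-0.06,0,0,-0.0055,50,0.0038,0.0013,-0.12,0,0,-0.0055,50,0.0038,0.0013,-0.17,0,0,-0.0055,50,0.0038,0.0013,-0.195,0,0,-0.0055,50,0.0038,0.0013,-0.203,0,0,-0.0055,50,0.0038,0.0013,-0.203,0,0,-0.0055,5,0.0038,0.0013,-0.203,0,0,-0.0055,5,0.0038,0.0013,-0.203,0,0,-0.0055,5,0.0038,0.0013,-0.203,0,0,-0.0055], squeeze=80)

```text
clock: 12.85
position: [0.4537, -0.3824, 0.1782]
ee_rot: [0.775, 0.632, 0.0, 0.001]
ft_force: [-0.6, 1.3, 5.0]
grip_width: 0.126
grasp_force: 78.7
```

Emit:
step_arm(commands=[5,0,0,0,0,0,0,5,0,0,0,0,0,0,5,0,0,0.01,0,0,0,5,0,0,0.03,0,0,0,5,0,0,0.06,0,0,0,5,0,0,0.1,0,0,0,5,0,0,0.15,0,0,0,5,0,0,0.2,0,0,0,5,0,0,0.22,0,0,0,5,0,0,0.23,0,0,0])

```text
clock: 14.1
position: [0.4534, -0.3821, 0.3158]
ee_rot: [0.775, 0.632, 0.0, 0.0]
ft_force: [-0.4, 0.5, -2.7]
grip_width: 0.125
grasp_force: 78.1
```

```bash
python3 - <<'E'
from h import *
o=get_obs();print(o["position"],o["ee_rot"],o["ft_force"],o["torque"])
w=camera("wrist")[:,:,::-1];cv2.imwrite("pics/w4.png",w);s=camera("scene")[:,:,::-1];cv2.imwrite("pics/s4.png",s)
T=cam("scene");p=proj(T,o["position"]);print(p)
x,y=int(p[0]),int(p[1])
k=cv2.resize(s[y-40:y+110,x-60:x+60],(320,400),interpolation=cv2.INTER_CUBIC)
cv2.imwrite("pics/z4.png",np.hstack([w[80:,100:540][:400],k]))
E
```

```text
[ 0.4534141  -0.38208076  0.3158023 ] [7.75081751e-01 6.31860927e-01 6.18213510e-05 2.09626541e-04] [-0.44216857  0.53587256 -2.68480604] [ 0.0062864  -0.01959734  0.01270962]
[224.91991006 282.86087278]
```

View pics/z4.png

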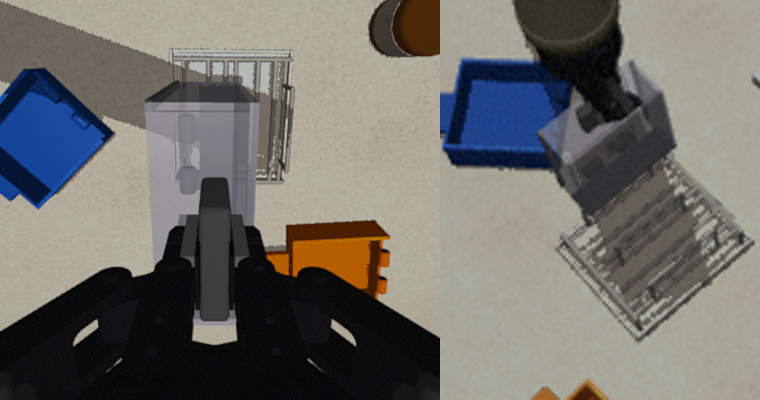

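```bash
python3 - <<'E'
from h import *
im=cv2.imread("pics/w4.png");g=cv2.GaussianBlur(cv2.cvtColor(im,cv2.COLOR_BGR2GRAY),(0,0),.6).astype(int)
print("rows200-285 step",*[f"{r}:{g[r,270:306].tolist()}" for r in (206,213,220,255,260,265)],sep="\n")
print("col287",g[188:280,287].tolist())
E
```

```text
rows200-285 step
206:[140, 140, 143, 141, 137, 139, 143, 138, 128, 124, 126, 126, 127, 129, 129, 130, 131, 131, 131, 130, 129, 129, 127, 127, 128, 129, 131, 132, 131, 131, 131, 131, 131, 131, 131, 131]
213:[137, 136, 140, 140, 137, 138, 142, 139, 129, 124, 124, 125, 127, 128, 129, 129, 130, 129, 129, 129, 128, 127, 125, 125, 125, 127, 130, 130, 130, 130, 130, 130, 130, 130, 130, 130]
220:[161, 154, 143, 139, 137, 136, 142, 141, 131, 122, 122, 124, 125, 125, 127, 127, 128, 129, 127, 127, 126, 125, 124, 123, 124, 129, 137, 138, 137, 133, 129, 129, 129, 128, 128, 128]
255:[156, 157, 157, 158, 155, 142, 124, 115, 114, 114, 114, 116, 117, 118, 119, 120, 121, 120, 121, 120, 119, 119, 118, 118, 117, 118, 121, 121, 120, 121, 121, 121, 121, 121, 122, 121]
260:[153, 154, 155, 154, 148, 137, 136, 140, 139, 129, 116, 115, 116, 118, 118, 120, 120, 120, 121, 120, 120, 119, 118, 118, 117, 117, 120, 122, 122, 122, 119, 100, 56, 35, 34, 34]
265:[153, 153, 153, 153, 154, 155, 155, 156, 154, 142, 118, 114, 116, 117, 118, 118, 120, 120, 119, 119, 119, 118, 118, 117, 115, 115, 118, 121, 121, 119, 101, 59, 35, 33, 35, 36]
col287 [148, 143, 127, 118, 133, 137, 125, 117, 123, 130, 132, 132, 132, 132, 132, 132, 132, 131, 131, 131, 130, 130, 129, 131, 130, 129, 130, 129, 129, 128, 128, 128, 129, 127, 126, 127, 133, 141, 142, 137, 134, 134, 133, 134, 136, 136, 133, 133, 132, 132, 134, 136, 136, 135, 133, 135, 134, 122, 106, 102, 107, 114, 118, 120, 121, 121, 121, 120, 121, 121, 121, 121, 120, 119, 119, 119, 119, 120, 119, 119, 119, 119, 119, 119, 118, 119, 132, 148, 154, 155, 155, 154]
```

```bash
python3 - <<'E'
from h import *
o=get_obs();o["position"]=np.array([.45341,-.38208,.3158]);c=cam("wrist",o)
zt=.3158-.1332+.007;q=R.from_quat(o["ee_rot"])
for n,u,v,loc in [("L10.5",286.5,223.5,10.5),("R-32.5",287.5,273.7,-32.5),("L32.5",286.5,196.7,32.5),("R-10.5",287.5,250,-10.5)]:
    p=onz(c,(u,v),zt);d=q.inv().apply(p-o["position"]);a=q.inv().apply(onz(c,(u,v),zt-.007)-o["position"])
    print(n,p.round(4),"tool",d.round(4),"mid along tool x",(d[0]-loc/1000).round(4),"tool y@axis",a[1].round(4))
E
```

```text
L10.5 [ 0.4341 -0.3674  0.1896] tool [ 0.0105 -0.0219  0.1262] mid along tool x 0.0 tool y@axis -0.0225
R-32.5 [ 0.4253 -0.4089  0.1896] tool [-0.032  -0.0221  0.1262] mid along tool x 0.0005 tool y@axis -0.0226
L32.5 [ 0.4388 -0.3467  0.1896] tool [ 0.0317 -0.0214  0.1262] mid along tool x -0.0008 tool y@axis -0.022
R-10.5 [ 0.4299 -0.3889  0.1896] tool [-0.0114 -0.0216  0.1262] mid along tool x -0.0009 tool y@axis -0.0222
```

Knuckles show at (287,213) and (287,260); in the tool frame the axis is at y = -22.2 mm, with yaw matched. I'll carry the hood above the hinge.

Emit:
step_arm(commands=[5,0.01,0.03,0.01,0,0,0,5,0.03,0.1,0.02,0,0,0.005,5,0.05,0.19,0.02,0,0,0.01,5,0.075,0.28,0.02,0,0,0.02,5,0.1,0.37,0.02,0,0,0.03,5,0.125,0.47,0.02,0,0,0.04,5,0.15,0.56,0.02,0,0,0.05,5,0.175,0.65,0.02,0,0,0.0567,5,0.2,0.74,0.02,0,0,0.0567,5,0.22,0.82,0.02,0,0,0.0567])

```text
clock: 15.45
position: [0.5848, 0.1133, 0.3271]
ee_rot: [0.715, 0.699, -0.0, -0.0]
ft_force: [0.0, 0.1, -2.2]
grip_width: 0.127
grasp_force: 78.1
```

Emit:
step_arm(commands=[5,0.012,0.05,0,0,0,0,5,0.0182,0.08,-0.01,0,0,0,5,0.0182,0.0882,-0.03,0,0,0,5,0.0182,0.0882,-0.05,0,0,0,5,0.0182,0.0882,-0.07,0,0,0,5,0.0182,0.0882,-0.08,0,0,0,5,0.0182,0.0882,-0.08,0,0,0,5,0.0182,0.0882,-0.08,0,0,0,5,0.0182,0.0882,-0.08,0,0,0,5,0.0182,0.0882,-0.08,0,0,0])

```text
clock: 16.7
position: [0.5964, 0.1629, 0.2796]
ee_rot: [0.716, 0.698, 0.0, 0.0]
ft_force: [-0.1, -1.6, -1.8]
grip_width: 0.123
grasp_force: 78.0
```

```bash
python3 - <<'E'
from h import *
o=get_obs();print(o["position"],o["ee_rot"],o["ft_force"])
w=camera("wrist")[:,:,::-1];cv2.imwrite("pics/w5.png",w)
cv2.imwrite("pics/z5.png",cv2.resize(w[150:350,230:430],(600,600),interpolation=cv2.INTER_CUBIC))
E
```

```text
[0.59635866 0.16291581 0.27956993] [7.15786105e-01 6.98319560e-01 1.90826866e-04 9.18048640e-05] [-0.14728996 -1.64153562 -1.77361613]
```

View pics/z5.png

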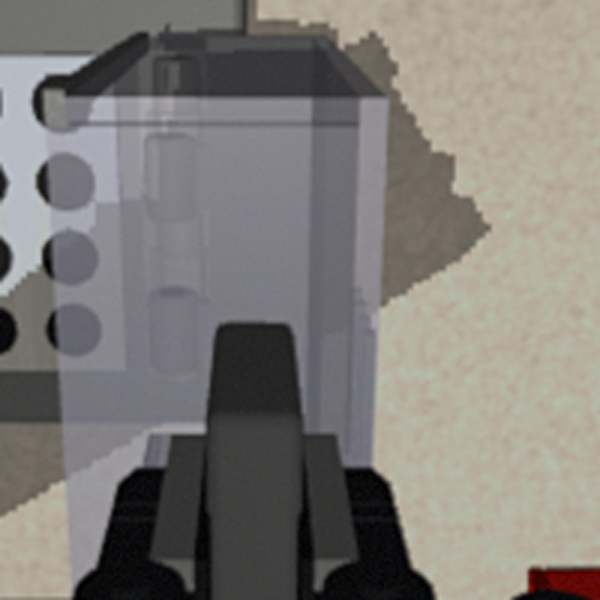

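The view shows the hood knuckles, seen through the clear wall at crop x≈172, in line with the fixed knuckle behind at x≈177, which is lower down. I'll lower in stages and watch the force.

Emit:
step_arm(commands=[5,0,0,-0.01,0,0,0,5,0,0,-0.02,0,0,0,5,0,0,-0.03,0,0,0,5,0,0,-0.038,0,0,0,5,0,0,-0.042,0,0,0,5,0,0,-0.045,0,0,0,5,0,0,-0.048,0,0,0,5,0,0,-0.05,0,0,0,5,0,0,-0.05,0,0,0,5,0,0,-0.05,0,0,0])

```text
clock: 18.0
position: [0.5963, 0.1628, 0.2494]
ee_rot: [0.716, 0.698, 0.0, 0.0]
ft_force: [-0.6, 0.2, -2.8]
grip_width: 0.126
grasp_force: 78.2
```

Emit:
step_arm(commands=[5,0,0,-0.002,0,0,0,5,0,0,-0.004,0,0,0,5,0,0,-0.006,0,0,0,5,0,0,-0.008,0,0,0,5,0,0,-0.01,0,0,0,5,0,0,-0.011,0,0,0,5,0,0,-0.012,0,0,0,5,0,0,-0.012,0,0,0,5,0,0,-0.012,0,0,0,5,0,0,-0.012,0,0,0])

```text
clock: 19.25
position: [0.5964, 0.1628, 0.2423]
ee_rot: [0.716, 0.698, 0.0, 0.0]
ft_force: [0.1, 1.0, -0.4]
grip_width: 0.127
grasp_force: 78.4
```

Emit:
step_arm(commands=[5,0,0,-0.001,0,0,0,5,0,0,-0.001,0,0,0,5,0,0,-0.002,0,0,0,5,0,0,-0.002,0,0,0,5,0,0,-0.002,0,0,0,5,0,0,-0.002,0,0,0,5,0,0,-0.002,0,0,0,5,0,0,-0.002,0,0,0,5,0,0,-0.002,0,0,0,5,0,0,-0.002,0,0,0])

```text
clock: 20.5
position: [0.5967, 0.163, 0.2421]
ee_rot: [0.716, 0.698, 0.001, 0.001]
ft_force: [-1.0, -1.1, 7.9]
grip_width: 0.123
grasp_force: 79.7
```

```bash
python3 - <<'E'
from h import *
o=get_obs();print(o["position"],o["ft_force"],o["torque"])
w=camera("wrist")[:,:,::-1];cv2.imwrite("pics/w6.png",w);s=camera("scene")[:,:,::-1];cv2.imwrite("pics/s6.png",s)
k=cv2.resize(s[150:230,310:390],(300,300),interpolation=cv2.INTER_CUBIC);k=np.vstack([k,cv2.resize(s[150:390,220:460],(300,300))])
cv2.imwrite("pics/z6.png",np.hstack([cv2.resize(w[150:300,250:375],(500,600),interpolation=cv2.INTER_CUBIC),k]))
E
```

```text
[0.59674691 0.16299902 0.24210229] [-1.04916721 -1.05545361  7.92176842] [-0.28449686  0.40698974  0.03205357]
```

View pics/z6.png

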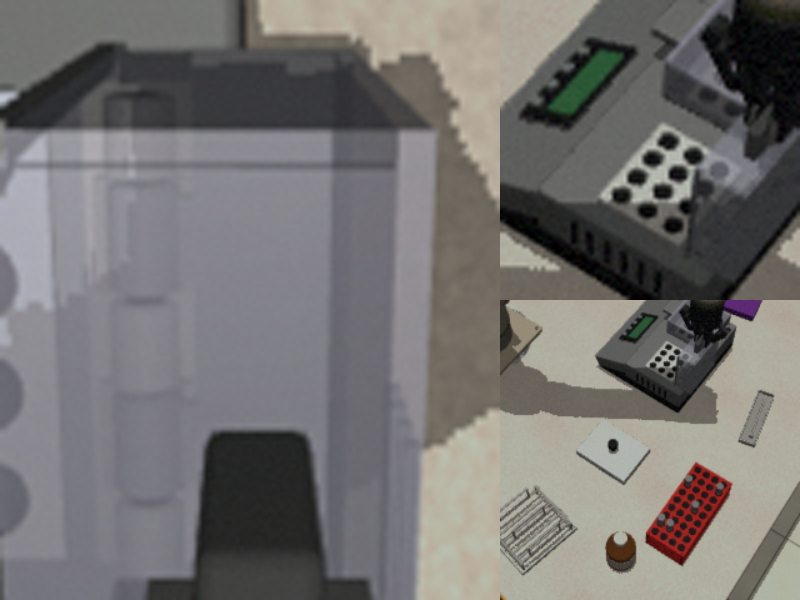

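The view shows the hood knuckles between the fixed ones in one straight row. It stopped at the predicted height (0.242 m) under a light push of about 10 N, and the cover, tube rack, bottle and tray are undisturbed. I'll hand in.

```bash
python3 -c "
from workcell import *
print(hand_in())"
```

```text
the job is handed in; nothing more can be done
None
```

The dust cover is on the bench, knob up, and the hood is held upright, seated in the hinge with its knuckles in line with the fixed ones; the job was handed in at about 20.6 s, with no verdict returned.

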